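# Lock back the sprung tension wheel of a belt drive

### The job

Lock the belt drive's sprung tension wheel back so that a new belt can be fitted: take the locking pin from its wooden holder, put it down through the hole in the wheel, use it to turn the wheel clockwise against its spring until you feel the lock hole hidden underneath, and let the pin go fully home so that it alone keeps the wheel turned back. Do it gently, never forcing the pin, and leave the tin, the file and the mallet where they are.

Things in the scene. Friction and masses are not known exactly. Their poses are not given: they have to be found in the camera images.
- pin_grip (a point): Steel locking pin, loose, about 90 g, upright in the holder; z up along it. This point is on its axis, half-way up the round grip, 53 mm above the tip. From the tip: shank 10 mm diameter, 26 mm long, its lowest 3 mm tapering to 6 mm; collar 22 mm diameter, 5 mm thick, underside 26 mm above the tip; grip 16 mm diameter, from 33 to 73 mm (top end) above the tip.
- pin_collar (a point): The point on the pin's axis at the underside of its collar, 26 mm above its tip. Fully home, this underside lies on the top face of the wheel, centred over its hole.
- holder: Plywood block 50 x 50 x 32 mm fixed on the bench, origin at the centre of its underside, z up; a blind 13 mm hole in its middle holds the pin, whose collar rests on the block's top, 32 mm above the bench.
- drive: Belt drive unit fixed on the bench: grey base plate 330 x 180 x 12 mm reaching 90 mm to -x and 240 mm to +x of its origin, which is on the bench under the tension wheel's axis. A pulley 110 mm in diameter, 66 mm high, stands 165 mm to +x. A flat steel index plate is fixed on it, under the wheel, hiding the lock hole; its top is 28 mm above the bench, 2 mm under the wheel.
- wheel_axis (a point): Centre of the tension wheel at its top face, 42 mm above the bench; turns with it, x axis towards the pin hole. The wheel is a 16-sided aluminium disc 156 mm across, 12 mm thick, its axis upright, with a hub cap 28 mm wide and 12 mm high and, 50 mm from the axis opposite the pin hole, a black roller 42 mm in diameter, top 72 mm above the bench.
- wheel_hole (a point): Centre of the mouth, at the top face, of the wheel's one round through hole, 58 mm from the axis, 12 mm in diameter; turns with the wheel. Below it lies the index plate, so a pin put through stops with its collar still 12 mm above the wheel, except where the plate's one lock hole (12.5 mm diameter, 16 mm deep, same radius) lies beneath: there it sinks the last 12 mm.
- wheel (a joint): Angle of the tension wheel, rad: 0 at the rest stop, growing clockwise seen from above, far stop 1.25. A spring pulls it back to 0 with 0.18 Nm at 0, rising 0.30 Nm per rad (about 7 N at the hole when turned back). The lock hole comes under the wheel's hole at an angle that differs each time, between 0.55 and 0.90; it cannot be seen and must be felt.
- tin: Steel tin 60 mm in diameter, 75 mm high, origin at the centre of its underside. Leave it alone.
- file: Flat file with a blue handle lying on the bench, 310 mm long along its x, origin at the bench under its middle. Leave it alone.
- mallet: Mallet with a black rubber head, lying along its x, about 290 mm long and 60 mm high. Leave it alone.

How it is judged:
By the outcome, as a careful person would: the job done as asked, in the order asked, and still so for the second after the job is handed in, with the robot touching nothing.
It also fails if it takes over 61 s, if anything falls off the work surface, if the arm or the gripper's body presses on something with over 40 N, if the wrist force passes 120 N, or if a joint passes its speed limit or range.

### The arm

A 6-joint arm with a two-finger parallel gripper is mounted at the origin on the work surface. World frame = base frame: x ahead of the robot, y to its left, z up, the work surface at z = 0. Lengths are in mm, angles in rad, forces in N, time in s.
With the tool pointing down it reaches from about 350 to 975 mm from the base axis. Payload 7.1 kg.
Tool frame: the origin (TCP) lies midway between the tips of the shut fingers; the grasp point (between the pads) lies 19 mm behind it (ctrl.hold_point_z is the distance from the TCP to the grasp point, in mm); x points along the fingers, y is the direction in which the jaws open and shut, and the axes are right-handed (so a half turn about x gives the same grasp; the last joint's range is limited). The gripper opens to 88 mm and grips with 3 to 60 N. Pads are 20 mm wide; open, the fingers measure 115 mm over their backs; the gripper's body (75 mm by 178 mm) begins 61 mm behind the grasp point.
Start: joints at [-1.313, 0.423, 1.63, -0, 1.089, -0.019], TCP at [170.818, -601.187, 222.675] pointing down, gripper open.
Joint ranges: [-3, 3], [-0.9, 2.11], [0.09, 2.58], [-1.31, 4.45], [0.11, 2.69], [-2.54, 2.54]. Speed limits (rad/s): [2.39, 2.39, 3.01, 3.14, 3.14, 3.14].

### API

Orientations are given as a rotation vector (axis times angle).
In Python, from workcell import ctrl, get_image, calibration gives the robot as it stands.
- The arm moves only by the tool move_arm, never from a script. Its argument "rows" is a list of rows, each a list of 5 numbers: the shift along the world's x, y, z in mm, then the turn about the world's z in rad, then the closure, from -1 (fully open) to 1 (shut). In form: [[tx, ty, tz, roll, jaw], ...]. A call has 1 to 12 rows; each row is the pose to reach, as a shift and turn from the pose measured when the call began; what a row does not reach only later rows make up. A row lasts 1/8 s, in which the tool goes at most 62.5 mm and 10.7 degrees, less where a joint would pass 70% of its speed; a pose out of reach is approached as far as the arm can. A call with a gripper value outside its range is refused whole. The fingers move at their own pace and stop on an object; the grip force is fixed at half the most. Time passes only in rows, so rows that repeat a pose let the fingers close. It gives the time, the measured TCP pose, the force and the opening at its end, in the units of the state.
- ctrl.get_obs(): the state, without advancing time (a new reading comes with each control period).
- get_image(name): name is "scene" or "top" or "wrist"; returns the picture (400x640x3 uint8, blue, green, red); there is no depth.
- calibration(name): a dict with "fx", "fy", "cx", "cy" (pixels), "view" (4x4, takes a point from world to camera coordinates); the wrist camera has in their place "T_tool_cam" (4x4, takes a point from camera to tool coordinates, whose origin is the TCP and whose axes are the tool frame's). Camera axes: x right, y up, looking along -z (the intrinsics and any distortion apply to the point x, -y, -z); pixel columns grow to the right and rows downward; lengths in mm; the calibration is good to about 2 mm. A picture is of the moment at which its call begins: read the wrist's pose just before it. calibration takes no time and is no camera call.
- ctrl.close_job(): hands the job in, once; it reports no verdict.
The state is a dict: "t": time; "qpos": joint angles; "qvel": joint speeds; "joint_torque": joint torques, N m; "ee_pos": TCP position; "orientation": TCP orientation; "ft_force": force on the tool from outside, world axes, zero at the start; "moment": the same for the moment, N m; "width": finger opening in mm.
Only numpy, scipy, OpenCV 4.12 (cv2) and the standard library are available. Lean on these libraries where they do the work, as an engineer would, in place of code of your own. Each camera call takes 0.05 s, during which the arm holds its last target.

## Working session

There is one attempt and no reset: what is moved stays moved. The work goes in short steps, Python scripts to look and compute and a tool call to move; the robot and the scene stay as the last step left them, time stands still between calls to the robot, and variables do not carry over. Pictures are saved under pics/ and viewed, and the job is handed in when it is done.

Besides the shell and the picture viewer there is one more tool, called after "Request:" by a JSON object that holds its "api" and its "payload". move_arm: Moves the arm, as the interface text tells. Its arguments: {"type":"object","properties":{"rows":{"type":"array"}},"required":["rows"]}

```bash
mkdir -p pics; ls
python3 - <<'E'
from workcell import ctrl, get_image, calibration
import cv2
print(ctrl.get_obs(), ctrl.hold_point_z)
for n in ("scene","top","wrist"):
    cv2.imwrite(f"pics/{n}0.png",get_image(n)); print(n,calibration(n))
E
```

```text
pics
{'t': 0.0, 'qpos': array([-1.31298672e+00,  4.23812052e-01,  1.63069954e+00,  1.64854789e-05,
        1.08859880e+00, -1.90039807e-02]), 'qvel': array([-0.00185905,  0.00066727,  0.00055507,  0.00011216,  0.00027314,
        0.00118653]), 'joint_torque': array([ 6.63642641e-04, -5.44619036e+01, -2.73660994e+01,  6.44199201e-02,
        2.29223713e-02, -1.30061762e-04]), 'ee_pos': array([ 170.69076453, -600.6555609 ,  221.9159265 ]), 'orientation': array([ 2.07369887,  0.29045655, -2.07404707]), 'ft_force': array([ 0.29896249, -0.13819904,  0.88533188]), 'moment': array([-0.01101335, -0.05080586,  0.01333586]), 'width': 87.91163559767104} 18.700000000000003
scene {'fx': 476.1908984926217, 'fy': 476.1908984926217, 'cx': 313.32314880121453, 'cy': 197.8704451572955, 'view': array([[-7.90125665e-01,  6.12941201e-01, -2.12539456e-03,
         4.20032517e+02],
       [-3.98684854e-01, -5.11293744e-01,  7.61333760e-01,
         1.57748074e+02],
       [ 4.65566128e-01,  6.02396706e-01,  6.48356683e-01,
        -1.61304469e+03],
       [ 0.00000000e+00,  0.00000000e+00,  0.00000000e+00,

[... 250 characters left out ...]
01, -1.50375068e-02,  1.20297944e-01,
        -5.24773263e+02],
       [-1.19956111e-01,  2.18777684e-02,  9.92538107e-01,
        -1.07650822e+03],
       [ 0.00000000e+00,  0.00000000e+00,  0.00000000e+00,
         1.00000000e+00]])}
wrist {'fx': 295.8031566638294, 'fy': 295.8031566638294, 'cx': 320.49287932915377, 'cy': 203.68513019301173, 'T_tool_cam': array([[ 1.56752921e-03,  2.46593805e-01, -9.69117660e-01,
        -1.62224968e+02],
       [ 9.99996921e-01, -2.25113138e-03,  1.04467122e-03,
         1.55862089e-01],
       [-1.92400173e-03, -9.69116313e-01, -2.46596575e-01,
        -6.71314759e+01],
       [ 0.00000000e+00,  0.00000000e+00,  0.00000000e+00,
         1.00000000e+00]])}
```

View pics/scene0.png

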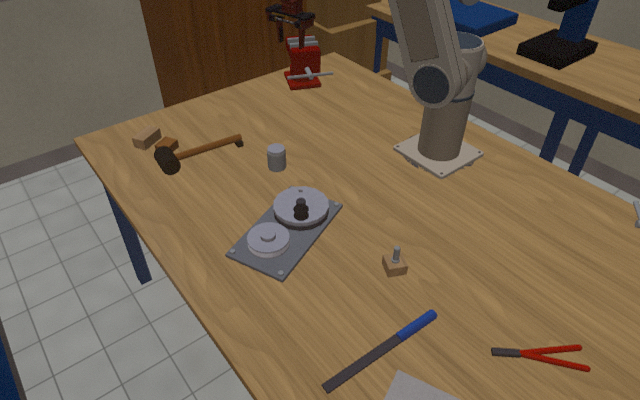

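View pics/top0.png

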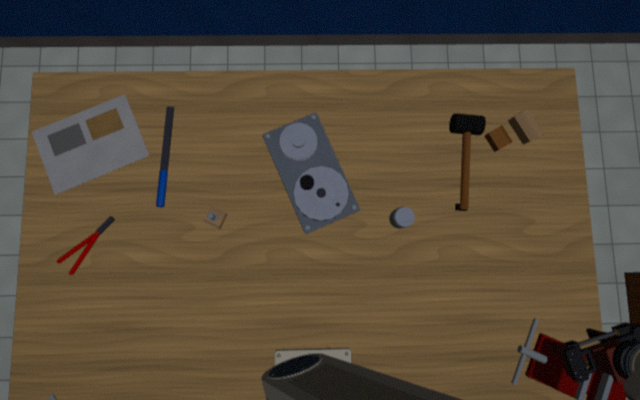

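View pics/wrist0.png

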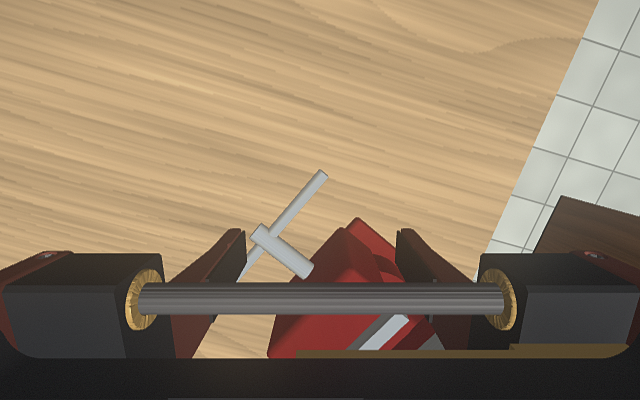

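The scene shows the wheel, pin holder, file, mallet and tin. In the top view the pin is near (213,218), the wheel hub near (321,192), the pin hole near (338,204) and the roller near (307,183). I'll zoom in next.

```bash
cat > h.py <<'E'
import numpy as np, cv2
from workcell import ctrl, get_image, calibration
from scipy.spatial.transform import Rotation as R
def cam(n,obs=None):
    c=calibration(n)
    if n=="wrist":
        T=np.eye(4); T[:3,:3]=R.from_rotvec(obs["orientation"]).as_matrix(); T[:3,3]=obs["ee_pos"]
        M=T@c["T_tool_cam"]
    else: M=np.linalg.inv(c["view"])
    return c,M
def ray(n,u,v,obs=None):
    c,M=cam(n,obs)
    d=M[:3,:3]@np.array([(u-c["cx"])/c["fx"],-(v-c["cy"])/c["fy"],-1.]); return M[:3,3],d/np.linalg.norm(d)
def onplane(n,u,v,z,obs=None):
    o,d=ray(n,u,v,obs); return o+d*(z-o[2])/d[2]
def proj(n,p,obs=None):
    c,M=cam(n,obs); q=np.linalg.inv(M)@np.append(p,1); return c["cx"]+c["fx"]*q[0]/-q[2], c["cy"]+c["fy"]*q[1]/q[2]
E
python3 - <<'E'
from h import *
t=cv2.imread("pics/top0.png"); s=cv2.imread("pics/scene0.png")
a=cv2.resize(t[180:250,190:260],None,fx=5,fy=5,interpolation=cv2.INTER_CUBIC)
b=cv2.resize(t[150:220,285:355],None,fx=5,fy=5,interpolation=cv2.INTER_CUBIC)
c=cv2.resize(s[230:300,360:430],None,fx=5,fy=5,interpolation=cv2.INTER_CUBIC)
d=cv2.resize(s[175:245,265:335],None,fx=5,fy=5,interpolation=cv2.INTER_CUBIC)
o=np.vstack([np.hstack([a,b]),np.hstack([c,d])]); o=cv2.resize(o,(600,600));cv2.imwrite("pics/z0.png",o)
print("pin top", onplane("top",213,218,65+14),"hub",onplane("top",321,192,54),"hole",onplane("top",338,204,42),"tin",onplane("top",402,217,75))
E
```

```text
pin top [480.7720644  267.62399024  79.        ] hub [552.77333255 -33.28751448  54.        ] hole [518.77429124 -82.24599062  42.        ] tin [ 475.51465456 -258.2380051    75.        ]
```

View pics/z0.png

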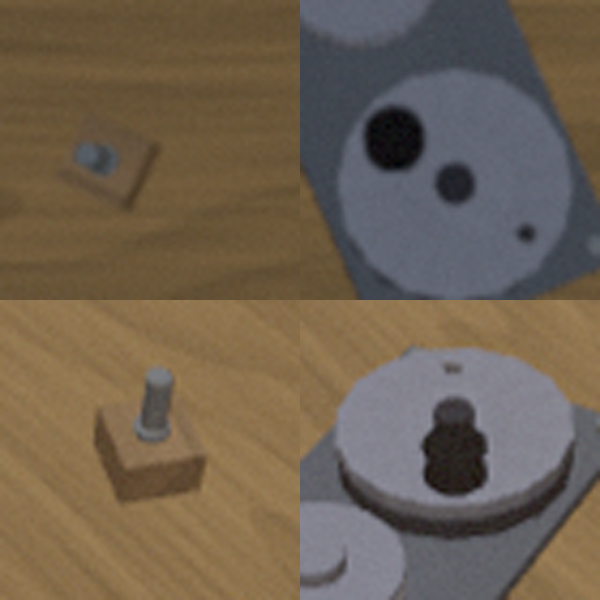

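Run:
```python
from h import *
o=ctrl.get_obs(); print(R.from_rotvec(o["orientation"]).as_matrix().round(3)); 
print("cam",cam("wrist",o)[1][:3,3], ray("wrist",320,203,o)[1])
# two-view pin top, hub
def tri(a,b):
    (o1,d1),(o2,d2)=a,b
    A=np.stack([d1,-d2],1); s=np.linalg.lstsq(A,o2-o1,rcond=None)[0]
    p,q=o1+d1*s[0],o2+d2*s[1]; return (p+q)/2,np.linalg.norm(p-q)
print(tri(ray("top",211,215.7),ray("scene",396.9,246.8)))
print(onplane("top",211,215.7,79), onplane("scene",396.9,246.8,79))
print("hub",onplane("top",321.3,192.7,54),onplane("scene",301,201,54)); print("hole",onplane("top",337.7,204.4,42), onplane("scene",265+153/4.286,175+68/4.286,42))
```

```text
[[-0.     0.273 -0.962]
 [ 0.001 -0.962 -0.273]
 [-1.    -0.001 -0.   ]]
cam [ 235.37756973 -582.791197    384.32357109] [-0.23608256 -0.06306206 -0.96968459]
(array([486.61999393, 275.47137191,  74.43317273]), np.float64(2.991722969168478))
[487.23781616 273.21916186  79.        ] [488.97762546 279.19896081  79.        ]
hub [550.73165792 -34.10915834  54.        ] [554.70223629 -26.4289575   54.        ]
hole [517.62302908 -81.34853302  42.        ] [520.25006107 -74.54996737  42.        ]
```

Request:
{"api": "move_arm", "payload": {"rows": [[32,52,0,0.12,-1],[64,105,0,0.25,-1],[96,157,0,0.37,-1],[128,210,0,0.5,-1],[160,262,0,0.62,-1],[192,315,0,0.75,-1],[224,367,0,0.87,-1],[256,420,0,1.0,-1],[288,472,0,1.12,-1],[320,525,0,1.25,-1],[320,525,0,1.25,-1],[320,525,0,1.25,-1]]}}

```text
t: 1.65
ee_pos: [490.2, -75.8, 221.8]
orientation: [1.24, 1.19, -1.243]
ft_force: [-0.0, -0.7, -0.4]
width: 87.8
```

Run:
```python
from h import *
import pickle
o=ctrl.get_obs(); im=get_image("wrist"); cv2.imwrite("pics/w1.png",im); pickle.dump(o,open("o1.pkl","wb")); print(o)
```

```text
{'t': 1.65, 'qpos': array([-1.77104850e-01,  2.35803211e-01,  1.90938779e+00, -5.67718752e-04,
        9.98596876e-01, -1.33012395e-01]), 'qvel': array([-0.03414271, -0.00602444,  0.00691888,  0.00061008, -0.00114945,
       -0.00112544]), 'joint_torque': array([ 1.35406014e+00, -4.05859709e+01, -2.58272105e+01,  1.23858112e-01,
       -3.40940787e-03, -1.75727768e-03]), 'ee_pos': array([490.1644331 , -75.79070753, 221.75209411]), 'orientation': array([ 1.24021865,  1.18973493, -1.2431048 ]), 'ft_force': array([-0.01519955, -0.71424905, -0.44159616]), 'moment': array([-0.00865483, -0.09686078,  0.00591657]), 'width': 87.79098813762153}
```

View pics/w1.png

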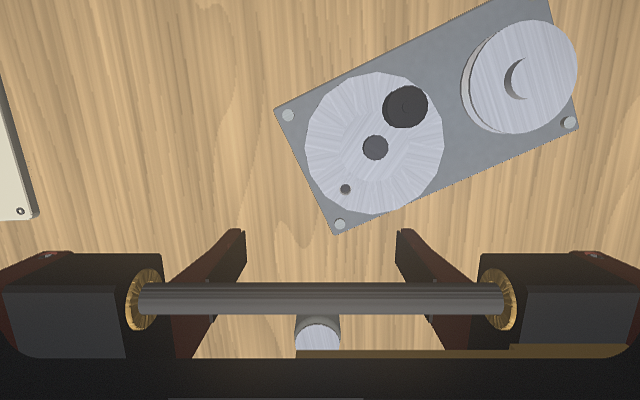

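The wrist view shows the wheel: hub cap near (375,147), pin hole near (345,188), roller near (405,107), and the tin at (318,335) behind the gripper. I'll measure these precisely.

Run:
```python
from h import *
import pickle
o=pickle.load(open("o1.pkl","rb")); im=cv2.imread("pics/w1.png"); g=cv2.cvtColor(im,cv2.COLOR_BGR2GRAY)
m=(g<120).astype(np.uint8); m[230:]=0; m[:, :300]=0; m[:,460:]=0
cs,_=cv2.findContours(m,cv2.RETR_LIST,cv2.CHAIN_APPROX_NONE)
for c in cs:
    if cv2.contourArea(c)>30:
        (x,y),r=cv2.minEnclosingCircle(c); M=cv2.moments(c); u,v=M["m10"]/M["m00"],M["m01"]/M["m00"]
        print(u,v,r,cv2.contourArea(c),[onplane("wrist",u,v,z,o).round(1) for z in (72,54,42)])
# wheel outline: bright region
h=cv2.cvtColor(im,cv2.COLOR_BGR2HSV)
m=((g>165)&(h[...,1]<50)).astype(np.uint8); m[230:]=0;m[:,:280]=0; m[:,455:]=0
cs,_=cv2.findContours(m,cv2.RETR_EXTERNAL,cv2.CHAIN_APPROX_NONE)
c=max(cs,key=cv2.contourArea); e=cv2.fitEllipse(cv2.convexHull(c)); print(e, onplane("wrist",*e[0],42,o))
for n,pp in (("top",(570,-35,42)),):print(proj(n,pp))
cv2.imwrite("pics/w1z.png",cv2.resize(im[60:240,260:460],None,fx=3,fy=3,interpolation=cv2.INTER_CUBIC))
```

```text
344.9453551912568 188.48907103825135 4.8931756019592285 61.0 [array([516.4, -72. ,  72. ]), array([517.7, -75.7,  54. ]), array([518.6, -78.1,  42. ])]
374.8564912280701 147.14070175438596 12.983518600463867 475.0 [array([548.3, -29.7,  72. ]), array([551.5, -30.8,  54. ]), array([553.6, -31.6,  42. ])]
404.84224688866465 106.89303733602422 23.883331298828125 1486.5 [array([578.2,   8.9,  72. ]), array([583.1,   9.9,  54. ]), array([586.4,  10.6,  42. ])]
417.1577060931899 36.863799283154115 49.19359588623047 46.5 [array([588.2,  72. ,  72. ]), array([593.6,  76.7,  54. ]), array([597.2,  79.8,  42. ])]
((374.1406555175781, 142.83859252929688), (136.89990234375, 143.6751251220703), 34.697940826416016) [552.73400372 -26.80119009  42.        ]
(np.float64(321.33278466982864), np.float64(186.74010287760748))
```

View pics/w1z.png

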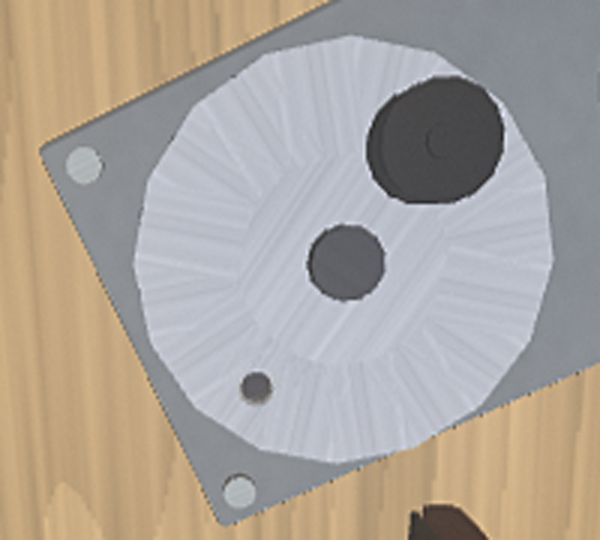

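Request:
{"api": "move_arm", "payload": {"rows": [[0,58,-5,0,-1],[0,116,-10,0,-1],[0,174,-15,0,-1],[-3,232,-20,0,-1],[-3,290,-20,0,-1],[-3,350,-20,0,-1],[-3,350,-20,0,-1],[-3,350,-20,0,-1]]}}

```text
t: 2.7
ee_pos: [486.9, 271.9, 201.5]
orientation: [1.241, 1.188, -1.246]
ft_force: [-0.4, -0.1, 0.3]
width: 87.9
```

Run:
```python
from h import *
import pickle
o=ctrl.get_obs(); im=get_image("wrist"); cv2.imwrite("pics/w2.png",im); pickle.dump(o,open("o2.pkl","wb")); print(o["ee_pos"],o["qpos"],o["orientation"])
```

```text
[486.91898485 271.88273406 201.51725854] [4.87601585e-01 3.52773847e-01 1.79554879e+00 6.60405303e-04
 9.96323392e-01 5.34018062e-01] [ 1.24143247  1.18813779 -1.24622728]
```

View pics/w2.png

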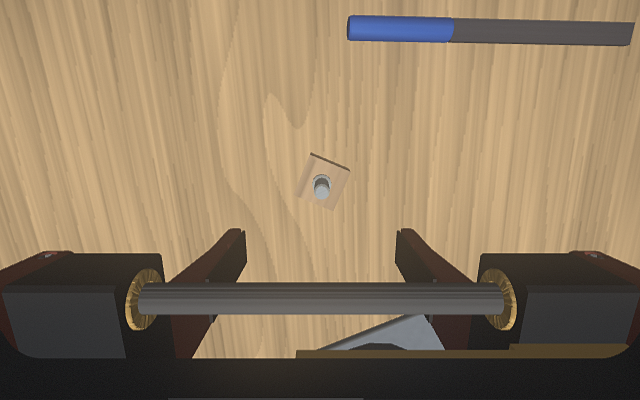

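The pin is upright in its holder, with its top near (321,191). The file's blue handle is well away at the top of the picture.

Run:
```python
from h import *
im=cv2.imread("pics/w2.png")
cv2.imwrite("pics/w2z.png",cv2.resize(im[150:215,290:355],None,fx=9,fy=9,interpolation=cv2.INTER_CUBIC))
```

```text
(no output)
```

View pics/w2z.png

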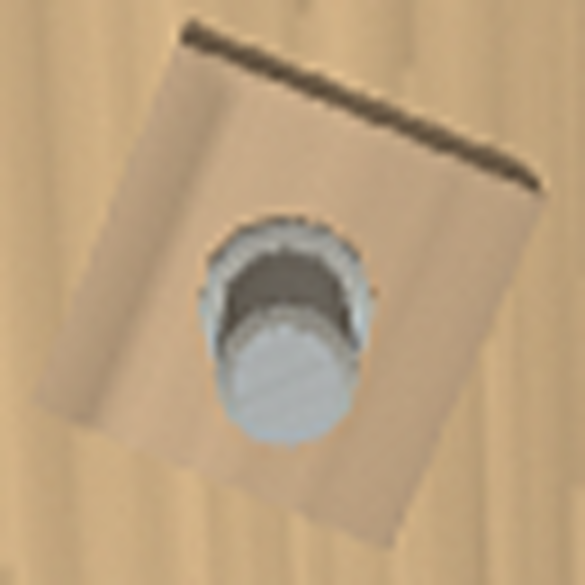

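Run:
```python
from h import *
import pickle
o=pickle.load(open("o2.pkl","rb"))
print(onplane("wrist",321.3,191.7,79,o),onplane("wrist",321.5,182,37,o)); print(R.from_rotvec(o["orientation"]).as_matrix().round(3))
```

```text
[487.81657272 278.77107012  79.        ] [488.08419264 280.98149636  37.        ]
[[-0.003  0.999 -0.047]
 [-0.001 -0.047 -0.999]
 [-1.    -0.003  0.001]]
```

Request:
{"api": "move_arm", "payload": {"rows": [[1,7.5,-40,0,-1],[1,7.5,-85,0,-1],[1,7.5,-115,0,-1],[1,7.5,-140,0,-1],[1,7.5,-155,0,-1],[1,7.5,-161,0,-1],[1,7.5,-161,0,-1]]}}

```text
t: 3.62
ee_pos: [488.3, 278.7, 40.9]
orientation: [1.243, 1.187, -1.247]
ft_force: [0.5, 0.1, 0.2]
width: 87.8
```

Request:
{"api": "move_arm", "payload": {"rows": [[0,0,0,0,0.2],[0,0,0,0,0.4],[0,0,0,0,0.6],[0,0,0,0,1],[0,0,0,0,1],[0,0,0,0,1],[0,0,0,0,1],[0,0,0,0,1]]}}

```text
t: 4.62
ee_pos: [488.3, 278.6, 40.9]
orientation: [1.243, 1.187, -1.247]
ft_force: [0.7, -0.2, 0.2]
width: 15.5
```

Run:
```python
from h import *
o=ctrl.get_obs(); im=get_image("wrist"); cv2.imwrite("pics/w3.png",im); print(o["ee_pos"],o["ft_force"],o["width"])
```

```text
[488.28392006 278.64056583  40.85240616] [ 0.68113231 -0.217634    0.15576994] 15.467761283248498
```

View pics/w3.png

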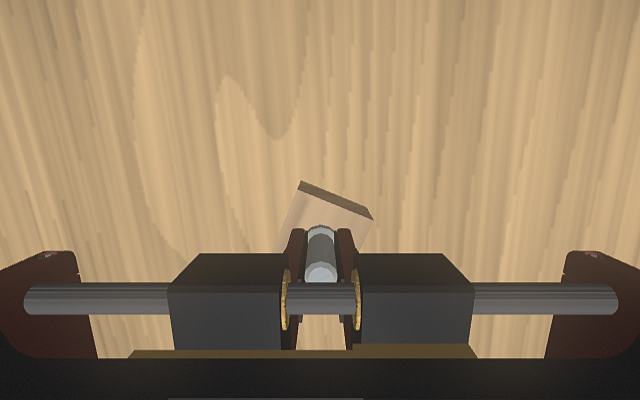

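The fingers hold the grip: the pin top shows near (321,273), between the pads. Measuring the pin's offset in the tool frame.

Run:
```python
from h import *
o=ctrl.get_obs()
im=cv2.imread("pics/w3.png")
cv2.imwrite("pics/w3z.png",cv2.resize(im[220:300,280:360],None,fx=7,fy=7,interpolation=cv2.INTER_CUBIC))
for v in (270,272,274): print(onplane("wrist",320.5,v,79,o))
```

```text
[488.90163882 282.7721955   79.        ]
[488.85498639 281.76839123  79.        ]
[488.80816384 280.76092641  79.        ]
```

View pics/w3z.png

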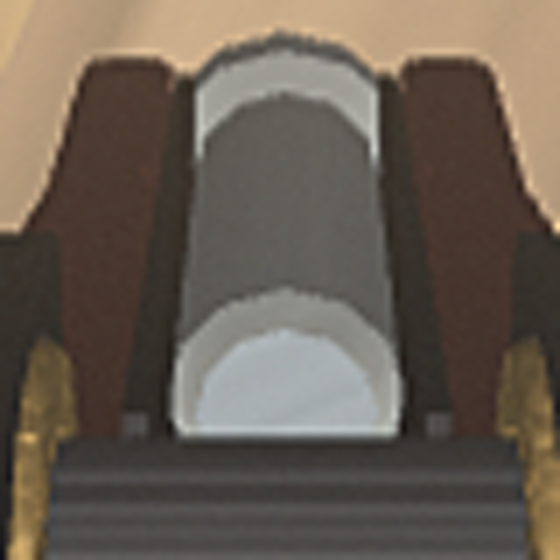

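Request:
{"api": "move_arm", "payload": {"rows": [[0,0,15,0,1],[0,0,50,0,1],[0,0,85,0,1],[0,-30,105,0,1],[5,-90,105,-0.14,1],[10,-150,105,-0.28,1],[15,-210,105,-0.42,1],[20,-270,105,-0.56,1],[29.8,-325,105,-0.56,1],[29.8,-357.4,85,-0.56,1],[29.8,-357.4,70,-0.56,1],[29.8,-357.4,70,-0.56,1]]}}

```text
t: 6.18
ee_pos: [517.1, -78.1, 110.2]
orientation: [1.639, 0.861, -1.646]
ft_force: [0.4, 0.1, -1.6]
width: 15.7
```

Run:
```python
from h import *
import pickle
o=ctrl.get_obs(); im=get_image("wrist"); s=get_image("scene"); t=get_image("top");pickle.dump(o,open("o4.pkl","wb"))
cv2.imwrite("pics/w4.png",im); print(o["ee_pos"],o["ft_force"],o["width"],o["qpos"])
a=cv2.resize(s[165:235,265:335],(400,400),interpolation=cv2.INTER_CUBIC);b=cv2.resize(t[150:220,285:355],(400,400),interpolation=cv2.INTER_CUBIC)
cv2.imwrite("pics/st4.png",np.hstack([a,b]))
```

```text
[517.10256175 -78.11104661 110.20148414] [ 0.36097102  0.09498911 -1.58362687] 15.727964493254216 [-1.72998247e-01  4.43088363e-01  1.92572863e+00  7.69307836e-04
  7.78014111e-01  4.35040478e-01]
```

View pics/w4.png

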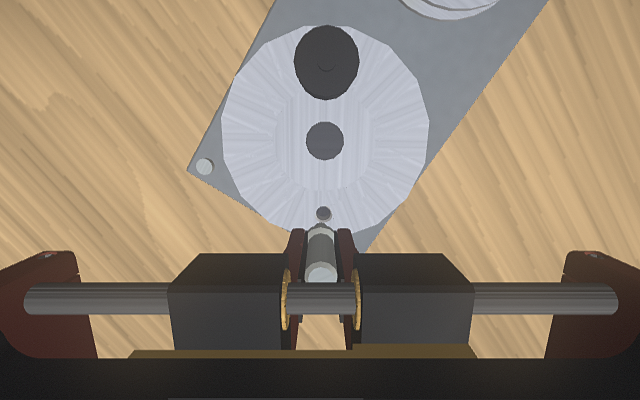

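View pics/st4.png

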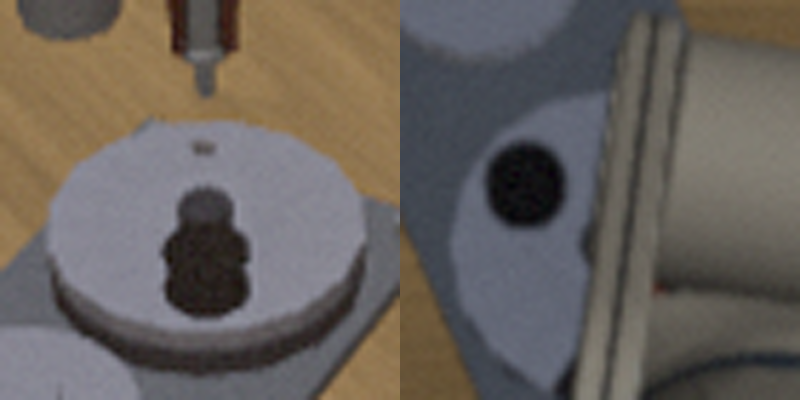

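The wrist view shows the hole at (323.5,213), just ahead of the pin's collar. The scene view shows the pin straight above the hole. I'll measure both.

Run:
```python
from h import *
import pickle
o=pickle.load(open("o4.pkl","rb")); im=cv2.imread("pics/w4.png"); g=cv2.cvtColor(im,cv2.COLOR_BGR2GRAY)
m=(g<130).astype(np.uint8); m[222:]=0; m[:, :250]=0; m[:,400:]=0
cs,_=cv2.findContours(m,cv2.RETR_LIST,cv2.CHAIN_APPROX_NONE)
for c in cs:
    if cv2.contourArea(c)>30:
        M=cv2.moments(c); u,v=M["m10"]/M["m00"],M["m01"]/M["m00"]
        print(u,v,cv2.boundingRect(c),[onplane("wrist",u,v,z,o).round(1) for z in (72,54,42)])
print(R.from_rotvec(o["orientation"]).as_matrix().round(4))
zt=o["ee_pos"][2]-34.9+73
for v in (274,276.4): print(onplane("wrist",320.5,v,zt,o))
cv2.imwrite("pics/w4z.png",cv2.resize(im[200:300,280:360],None,fx=6,fy=6,interpolation=cv2.INTER_CUBIC))
```

```text
322.9421894218942 212.92373923739237 (316, 207, 15, 13) [array([523.8, -71.3,  72. ]), array([520.9, -75.6,  54. ]), array([519. , -78.4,  42. ])]
324.36472760849495 140.4712219144352 (306, 122, 38, 38) [array([553. , -30.7,  72. ]), array([552.7, -31.4,  54. ]), array([552.5, -31.8,  42. ])]
326.0496902774037 61.65122542418529 (293, 24, 67, 76) [array([581.1,   8.2,  72. ]), array([583.3,  11.1,  54. ]), array([584.8,  13. ,  42. ])]
264.2931442080378 20.98108747044917 (250, 0, 27, 51) [array([563.3,  48.1,  72. ]), array([563.9,  54.6,  54. ]), array([564.3,  58.9,  42. ])]
[[-0.0051  0.8204 -0.5717]
 [ 0.0014 -0.5717 -0.8205]
 [-1.     -0.005   0.0017]]
[518.7006003  -76.55367785 148.30148414]
[518.00669227 -77.55360178 148.30148414]
```

View pics/w4z.png

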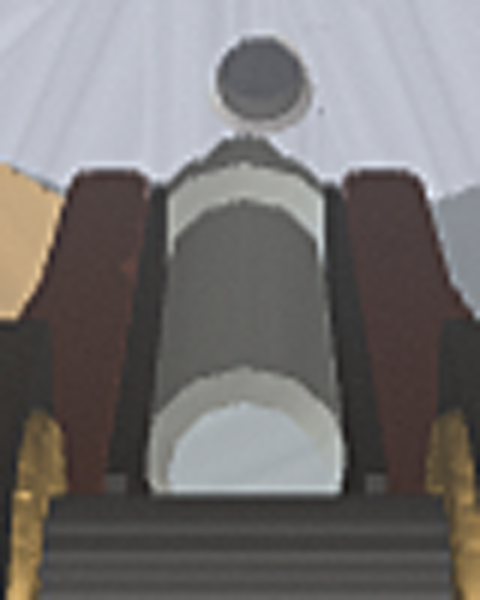

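Request:
{"api": "move_arm", "payload": {"rows": [[1.2,-1.1,-12,0,1],[1.2,-1.1,-24,0,1],[1.2,-1.1,-30,0,1],[1.2,-1.1,-30,0,1]]}}

```text
t: 6.82
ee_pos: [519.0, -78.6, 80.6]
orientation: [1.638, 0.861, -1.644]
ft_force: [-0.8, 0.3, -0.3]
width: 15.5
```

Run:
```python
from h import *
import pickle
o=ctrl.get_obs(); im=get_image("wrist"); s=get_image("scene"); 
print(o["ee_pos"],o["ft_force"],o["width"])
a=cv2.resize(s[165:235,265:335],(400,400),interpolation=cv2.INTER_CUBIC);b=cv2.resize(im[180:280,270:370],(400,400),interpolation=cv2.INTER_CUBIC)
cv2.imwrite("pics/st5.png",np.hstack([a,b]))
```

```text
[519.02564338 -78.582925    80.55822171] [-0.81364747  0.27326068 -0.28860661] 15.506380905287216
```

View pics/st5.png

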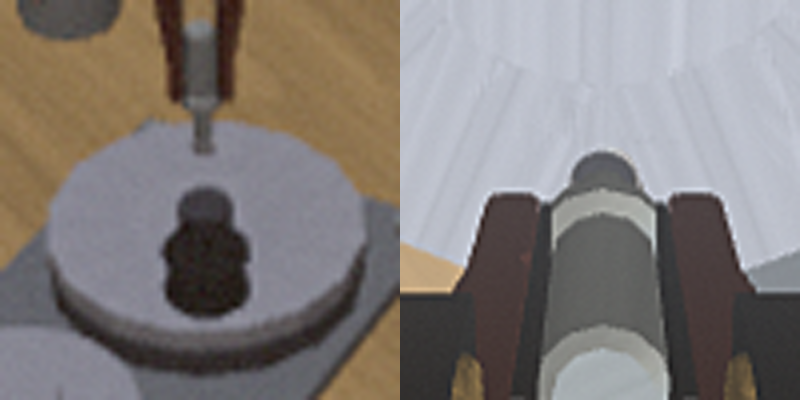

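Pin and hole look aligned side to side. I'll lower gently and watch the force.

Request:
{"api": "move_arm", "payload": {"rows": [[-0.3,-0.4,-3,0,1],[-0.3,-0.4,-6,0,1],[-0.3,-0.4,-8,0,1],[-0.3,-0.4,-8,0,1]]}}

```text
t: 7.42
ee_pos: [519.2, -79.2, 73.2]
orientation: [1.639, 0.86, -1.643]
ft_force: [0.1, -0.3, -0.8]
width: 15.7
```

Request:
{"api": "move_arm", "payload": {"rows": [[0,0,-3,0,1],[0,0,-5,0,1],[0,0,-7,0,1],[0,0,-8,0,1],[0,0,-8,0,1]]}}

```text
t: 8.05
ee_pos: [519.1, -79.2, 65.0]
orientation: [1.639, 0.861, -1.643]
ft_force: [-0.2, -0.9, 0.0]
width: 15.4
```

Run:
```python
from h import *
o=ctrl.get_obs(); im=get_image("wrist"); s=get_image("scene"); 
print(o["ee_pos"],o["ft_force"],o["width"])
a=cv2.resize(s[165:235,265:335],(400,400),interpolation=cv2.INTER_CUBIC);b=cv2.resize(im[180:280,270:370],(400,400),interpolation=cv2.INTER_CUBIC)
cv2.imwrite("pics/st6.png",np.hstack([a,b]))
```

```text
[519.13382357 -79.17131148  65.04512134] [-0.20663679 -0.947848    0.03767964] 15.368484021612895
```

View pics/st6.png

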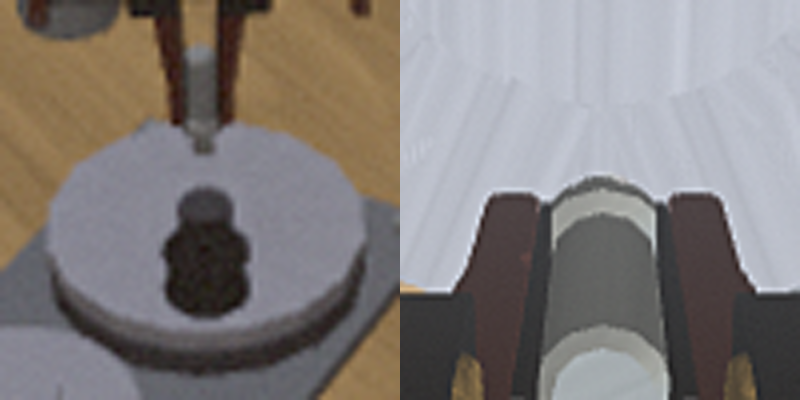

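Run:
```python
import numpy as np
r=np.array([-33,-48.1])
for t in np.arange(0.05,1.11,0.05):
    c,s=np.cos(t),np.sin(t); print(round(t,2),(np.array([c*r[0]+s*r[1],-s*r[0]+c*r[1]])-r).round(1))
```

```text
0.05 [-2.4  1.7]
0.1 [-4.6  3.5]
0.15 [-6.8  5.5]
0.2 [-8.9  7.5]
0.25 [-10.9   9.7]
0.3 [-12.7  11.9]
0.35 [-14.5  14.2]
0.4 [-16.1  16.6]
0.45 [-17.6  19.1]
0.5 [-19.   21.7]
0.55 [-20.3  24.3]
0.6 [-21.4  27. ]
0.65 [-22.4  29.8]
0.7 [-23.2  32.6]
0.75 [-23.9  35.4]
0.8 [-24.5  38.3]
0.85 [-24.9  41.1]
0.9 [-25.2  44.1]
0.95 [-25.3  47. ]
1.0 [-25.3  49.9]
1.05 [-25.1  52.8]
1.1 [-24.8  55.7]
```

Request:
{"api": "move_arm", "payload": {"rows": [[-2.4,1.7,0,-0.05,1],[-4.6,3.5,0,-0.1,1],[-6.8,5.5,0,-0.15,1],[-8.9,7.5,0,-0.2,1],[-10.9,9.7,0,-0.25,1],[-12.7,11.9,0,-0.3,1],[-12.7,11.9,0,-0.3,1]]}}

```text
t: 9.02
ee_pos: [507.4, -67.7, 65.5]
orientation: [1.838, 0.636, -1.839]
ft_force: [1.7, -4.4, -2.0]
width: 15.8
```

```bash
cat > st.py <<'E'
from h import *
import sys
o=ctrl.get_obs(); A=np.array([552.1,-31.1]); m=R.from_rotvec(o["orientation"]).as_matrix()
p=o["ee_pos"][:2]-0.8*m[:2,2]; d=p-A; a=np.arctan2(d[1],d[0])
rh=d/np.linalg.norm(d); th=np.array([rh[1],-rh[0]]); f=o["ft_force"][:2]
print("t",o["t"],"tcp",o["ee_pos"].round(2),"tipz",round(o["ee_pos"][2]-34.9,2),"pin r",np.linalg.norm(d).round(2),"cw angle",round(np.arctan2(-47.4,-32.5)-a,3)%6.283,"Frad",(f@rh).round(2),"Fcw",(f@th).round(2),"Fz",o["ft_force"][2].round(2),"M",o["moment"].round(2),"w",o["width"].round(2),"tilt",m[:,0].round(4))
if len(sys.argv)>1:
    im=get_image("wrist"); s=get_image("scene")
    a=cv2.resize(s[165:235,265:335],(400,400),interpolation=cv2.INTER_CUBIC);b=cv2.resize(im[180:280,270:370],(400,400),interpolation=cv2.INTER_CUBIC)
    cv2.imwrite(f"pics/{sys.argv[1]}.png",np.hstack([a,b]))
E
python3 st.py st7
```

```text
Traceback (most recent call last):
  File "st.py", line 6, in <module>
    print("t",o["t"],"tcp",o["ee_pos"].round(2),"tipz",round(o["ee_pos"][2]-34.9,2),"pin r",np.linalg.norm(d).round(2),"cw angle",round(np.arctan2(-47.4,-32.5)-a,3)%6.283,"Frad",(f@rh).round(2),"Fcw",(f@th).round(2),"Fz",o["ft_force"][2].round(2),"M",o["moment"].round(2),"w",o["width"].round(2),"tilt",m[:,0].round(4))
                                                                                                                                                                                                                                                                                    ^^^^^^^^^^^^^^^^
AttributeError: 'float' object has no attribute 'round'
```

```bash
sed -i 's/o\["width"\].round(2)/round(o["width"],2)/' st.py
python3 st.py st7
```

```text
t 9.025 tcp [507.37 -67.74  65.47] tipz 30.57 pin r 57.02 cw angle 0.283 Frad 1.53 Fcw -4.48 Fz -1.99 M [-0.82 -0.41 -0.01] w 15.82 tilt [-5.e-04  9.e-04 -1.e+00]
```

View pics/st7.png

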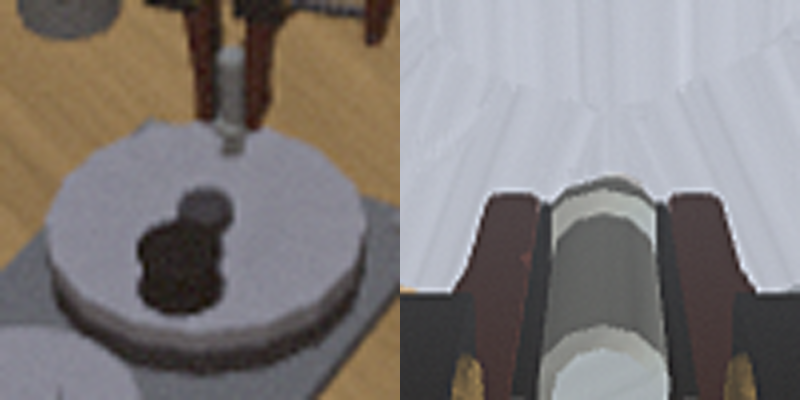

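```bash
cat > tb.py <<'E'
import sys
from h import *
# increments table from current pose; argv: step n radial_target(pin)
o=ctrl.get_obs(); A=np.array([552.1,-31.1]); r=o["ee_pos"][:2]-A; k=float(sys.argv[3])
for i in range(1,int(sys.argv[2])+1):
    t=i*float(sys.argv[1]); c,s=np.cos(t),np.sin(t); rr=r*(1+k/np.linalg.norm(r)); print(round(t,3),(np.array([c*rr[0]+s*rr[1],-s*rr[0]+c*rr[1]])-r).round(1))
E
python3 tb.py 0.05 5 0.5
```

```text
0.05 [-2.2  2. ]
0.1 [-3.8  4.4]
0.15 [-5.4  6.8]
0.2 [-6.8  9.4]
0.25 [-8.1 12. ]
```

Request:
{"api": "move_arm", "payload": {"rows": [[-2.2,2.0,0,-0.05,1],[-3.8,4.4,0,-0.1,1],[-5.4,6.8,0,-0.15,1],[-6.8,9.4,0,-0.2,1],[-6.8,9.4,0,-0.2,1]]}}

```text
t: 9.75
ee_pos: [501.2, -58.5, 65.6]
orientation: [1.963, 0.466, -1.961]
ft_force: [3.8, -4.0, -3.5]
width: 15.2
```

```bash
python3 st.py; python3 tb.py 0.03 12 0
```

```text
t 9.75 tcp [501.18 -58.52  65.56] tipz 30.66 pin r 57.03 cw angle 0.475 Frad -1.45 Fcw -5.34 Fz -3.53 M [-0.97 -0.59  0.01] w 15.23 tilt [ 8.e-04  7.e-04 -1.e+00]
0.03 [-0.8  1.5]
0.06 [-1.6  3.1]
0.09 [-2.3  4.7]
0.12 [-2.9  6.3]
0.15 [-3.5  7.9]
0.18 [-4.1  9.6]
0.21 [-4.6 11.2]
0.24 [-5.1 12.9]
0.27 [-5.5 14.6]
0.3 [-5.8 16.3]
0.33 [-6.1 18. ]
0.36 [-6.4 19.7]
```

Request:
{"api": "move_arm", "payload": {"rows": [[0,0,-1,0,1],[0,0,-2,0,1],[0,0,-2,0,1]]}}

```text
t: 10.12
ee_pos: [501.8, -59.0, 63.9]
orientation: [1.964, 0.466, -1.959]
ft_force: [1.7, -5.3, 0.5]
width: 15.3
```

```bash
python3 st.py
```

```text
t 10.125 tcp [501.85 -58.95  63.91] tipz 29.01 pin r 56.65 cw angle 0.463 Frad 1.08 Fcw -5.42 Fz 0.48 M [-1.05 -0.31 -0.02] w 15.34 tilt [ 2.1e-03  2.0e-04 -1.0e+00]
```

Request:
{"api": "move_arm", "payload": {"rows": [[-0.5,0.5,-0.8,0,1],[-0.5,0.5,-1.5,0,1],[-0.5,0.5,-1.5,0,1]]}}

```text
t: 10.5
ee_pos: [501.9, -58.9, 62.8]
orientation: [1.964, 0.466, -1.958]
ft_force: [1.7, -5.8, 2.0]
width: 15.5
```

```bash
python3 st.py
```

```text
t 10.5 tcp [501.92 -58.89  62.79] tipz 27.89 pin r 56.56 cw angle 0.463 Frad 1.34 Fcw -5.92 Fz 1.99 M [-1.1  -0.33  0.01] w 15.51 tilt [ 3.1e-03 -3.0e-04 -1.0e+00]
```

Request:
{"api": "move_arm", "payload": {"rows": [[-0.6,0.6,-1,0,1],[-0.6,0.6,-1,0,1]]}}

```text
t: 10.75
ee_pos: [502.0, -58.8, 62.6]
orientation: [1.964, 0.466, -1.956]
ft_force: [-1.1, -6.3, 7.0]
width: 15.6
```

```bash
python3 st.py; python3 tb.py 0.04 6 0.5
```

```text
t 10.75 tcp [502.03 -58.83  62.63] tipz 27.73 pin r 56.43 cw angle 0.463 Frad 4.01 Fcw -4.96 Fz 6.96 M [-1.24 -0.04  0.  ] w 15.56 tilt [ 0.0045 -0.0011 -1.    ]
0.04 [-1.5  1.8]
0.08 [-2.5  3.9]
0.12 [-3.4  6. ]
0.16 [-4.2  8.2]
0.2 [-5.  10.3]
0.24 [-5.6 12.6]
```

```bash
python3 tb.py 0.035 3 1.2
```

```text
0.035 [-2.   1.2]
0.07 [-2.9  3.1]
0.105 [-3.7  4.9]
```

Request:
{"api": "move_arm", "payload": {"rows": [[-2.0,1.2,-0.6,-0.035,1],[-2.9,3.1,-0.6,-0.07,1],[-2.9,3.1,-0.6,-0.07,1]]}}

```text
t: 11.12
ee_pos: [500.4, -56.4, 62.7]
orientation: [2.007, 0.401, -1.994]
ft_force: [2.7, -6.4, 2.2]
width: 15.4
```

```bash
python3 st.py; python3 tb.py 0.035 2 0.8
```

```text
t 11.125 tcp [500.41 -56.4   62.66] tipz 27.76 pin r 56.75 cw angle 0.514 Frad 0.34 Fcw -6.92 Fz 2.16 M [-1.39 -0.49 -0.05] w 15.4 tilt [ 0.007  -0.0024 -1.    ]
0.035 [-1.6  1.5]
0.07 [-2.4  3.4]
```

Request:
{"api": "move_arm", "payload": {"rows": [[-1.6,1.5,-0.8,-0.035,1],[-2.4,3.4,-0.8,-0.07,1],[-2.4,3.4,-0.8,-0.07,1]]}}

```text
t: 11.5
ee_pos: [499.2, -53.6, 62.6]
orientation: [2.049, 0.334, -2.032]
ft_force: [1.5, -6.9, 3.3]
width: 15.5
```

```bash
python3 st.py; python3 tb.py 0.035 2 0.8
```

```text
t 11.5 tcp [499.15 -53.63  62.62] tipz 27.72 pin r 56.75 cw angle 0.566 Frad 1.36 Fcw -6.93 Fz 3.33 M [-1.33 -0.34 -0.06] w 15.5 tilt [ 0.0091 -0.0038 -1.    ]
0.035 [-1.5  1.6]
0.07 [-2.2  3.5]
```

Request:
{"api": "move_arm", "payload": {"rows": [[-1.3,1.6,-0.9,-0.035,1],[-2.1,3.5,-0.9,-0.07,1],[-2.1,3.5,-0.9,-0.07,1]]}}

```text
t: 11.88
ee_pos: [497.9, -50.6, 62.3]
orientation: [2.09, 0.266, -2.069]
ft_force: [1.6, -5.1, 3.3]
width: 15.2
```

```bash
python3 st.py; python3 tb.py 0.035 2 0.8
```

```text
t 11.875 tcp [497.93 -50.6   62.34] tipz 27.44 pin r 56.78 cw angle 0.623 Frad 0.25 Fcw -5.32 Fz 3.34 M [-1.14 -0.36 -0.06] w 15.16 tilt [ 0.0107 -0.0051 -0.9999]
0.035 [-1.4  1.7]
0.07 [-2.   3.6]
```

Request:
{"api": "move_arm", "payload": {"rows": [[-1.2,1.7,-1.0,-0.035,1],[-1.9,3.6,-1.0,-0.07,1],[-1.9,3.6,-1.0,-0.07,1]]}}

```text
t: 12.25
ee_pos: [496.8, -47.5, 61.9]
orientation: [2.13, 0.195, -2.106]
ft_force: [2.0, -6.0, 3.0]
width: 15.5
```

```bash
python3 st.py; python3 tb.py 0.035 2 0.8
```

```text
t 12.25 tcp [496.83 -47.45  61.87] tipz 26.97 pin r 56.84 cw angle 0.681 Frad -0.16 Fcw -6.36 Fz 3.05 M [-1.22 -0.33 -0.06] w 15.5 tilt [ 0.0119 -0.0065 -0.9999]
0.035 [-1.3  1.7]
0.07 [-1.8  3.7]
```

Request:
{"api": "move_arm", "payload": {"rows": [[-0.3,0.9,-1.5,0,1],[-0.3,0.9,-1.5,0,1]]}}

```text
t: 12.5
ee_pos: [496.9, -47.1, 60.8]
orientation: [2.129, 0.195, -2.104]
ft_force: [1.1, -5.8, 2.7]
width: 15.3
```

```bash
python3 st.py a9; python3 tb.py 0.035 2 0.8
```

```text
t 12.5 tcp [496.89 -47.13  60.78] tipz 25.88 pin r 56.69 cw angle 0.686 Frad 0.59 Fcw -5.9 Fz 2.72 M [-1.29 -0.12 -0.03] w 15.34 tilt [ 0.0125 -0.0073 -0.9999]
0.035 [-1.3  1.7]
0.07 [-1.8  3.7]
```

View pics/a9.png

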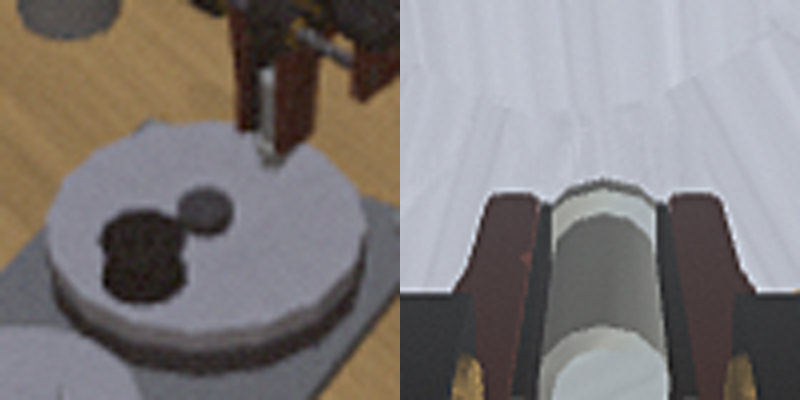

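The pin has sunk about 2 mm at only 2.7 N, and it hasn't slipped in the fingers. The tip seems to be entering the lock hole, so I'll press gently further here.

Request:
{"api": "move_arm", "payload": {"rows": [[-0.3,0.8,-1.5,0,1],[-0.3,0.8,-2.5,0,1],[-0.3,0.8,-2.5,0,1]]}}

```text
t: 12.98
ee_pos: [497.1, -47.3, 58.8]
orientation: [2.129, 0.195, -2.102]
ft_force: [0.1, -9.5, 2.9]
width: 15.6
```

```bash
python3 st.py a10
```

```text
t 12.975 tcp [497.13 -47.31  58.81] tipz 23.91 pin r 56.51 cw angle 0.682 Frad 2.6 Fcw -9.12 Fz 2.88 M [-1.96 -0.11 -0.04] w 15.57 tilt [ 0.0135 -0.0086 -0.9999]
```

View pics/a10.png

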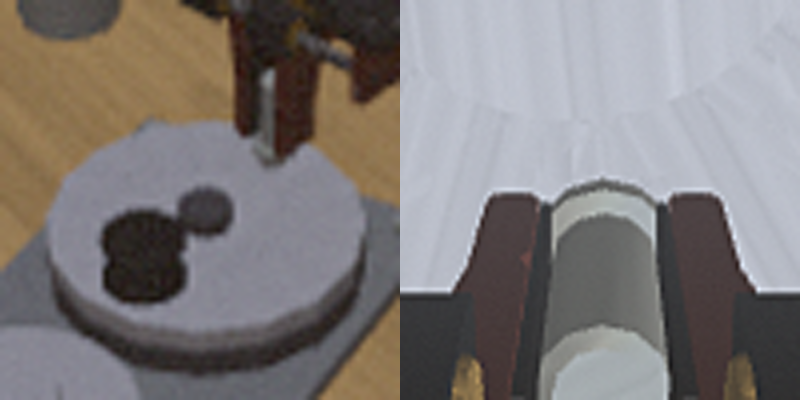

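Request:
{"api": "move_arm", "payload": {"rows": [[-0.4,0.3,-2,0,1],[-0.4,0.3,-3.5,0,1],[-0.4,0.3,-4,0,1],[-0.4,0.3,-4,0,1]]}}

```text
t: 13.58
ee_pos: [497.1, -47.7, 55.2]
orientation: [2.128, 0.195, -2.1]
ft_force: [0.4, -7.5, 3.6]
width: 15.6
```

```bash
python3 st.py
```

```text
t 13.575 tcp [497.14 -47.74  55.25] tipz 20.35 pin r 56.63 cw angle 0.674 Frad 1.77 Fcw -7.27 Fz 3.58 M [-1.54 -0.11 -0.03] w 15.6 tilt [ 0.0143 -0.0094 -0.9999]
```

Request:
{"api": "move_arm", "payload": {"rows": [[-0.4,0.3,-1.5,0,1],[-0.4,0.3,-3,0,1],[-0.4,0.3,-4,0,1],[-0.4,0.3,-4,0,1]]}}

```text
t: 14.08
ee_pos: [497.2, -48.0, 51.6]
orientation: [2.128, 0.195, -2.099]
ft_force: [1.6, -7.4, 2.2]
width: 15.1
```

```bash
python3 st.py a11
```

```text
t 14.075 tcp [497.21 -48.03  51.63] tipz 16.73 pin r 56.65 cw angle 0.669 Frad 0.7 Fcw -7.54 Fz 2.16 M [-1.29 -0.24 -0.  ] w 15.13 tilt [ 0.0151 -0.0101 -0.9998]
```

View pics/a11.png

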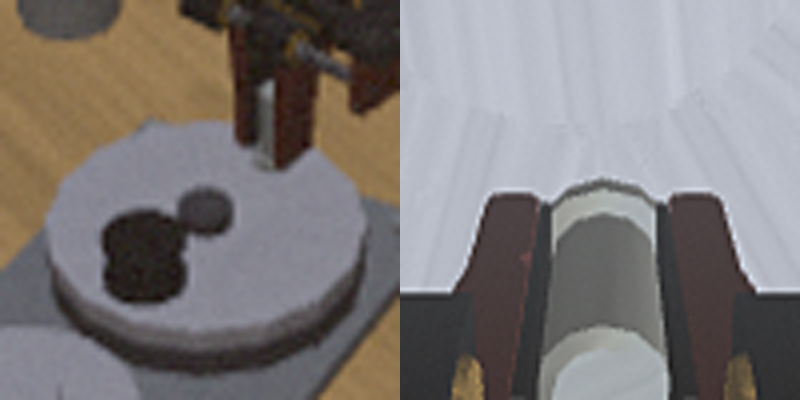

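Request:
{"api": "move_arm", "payload": {"rows": [[-0.2,0,-0.7,0,1],[-0.2,0,-1.2,0,1],[-0.2,0,-1.2,0,1]]}}

```text
t: 14.55
ee_pos: [497.4, -48.6, 50.9]
orientation: [2.128, 0.195, -2.097]
ft_force: [0.0, -6.7, 4.1]
width: 15.3
```

```bash
python3 st.py
```

```text
t 14.55 tcp [497.4  -48.56  50.91] tipz 16.01 pin r 56.62 cw angle 0.659 Frad 2.04 Fcw -6.4 Fz 4.11 M [-1.22 -0.11 -0.04] w 15.32 tilt [ 0.0157 -0.0107 -0.9998]
```

Request:
{"api": "move_arm", "payload": {"rows": [[-0.2,0,-0.7,0,1],[-0.2,0,-1.2,0,1],[-0.2,0,-1.2,0,1]]}}

```text
t: 14.92
ee_pos: [497.6, -49.1, 50.8]
orientation: [2.128, 0.195, -2.096]
ft_force: [-1.6, -6.6, 12.6]
width: 15.0
```

```bash
python3 st.py
```

```text
t 14.925 tcp [497.63 -49.14  50.79] tipz 15.89 pin r 56.59 cw angle 0.648 Frad 3.55 Fcw -5.73 Fz 12.55 M [-1.17  0.37  0.1 ] w 14.99 tilt [ 0.0165 -0.0113 -0.9998]
```

Request:
{"api": "move_arm", "payload": {"rows": [[0.2,-0.6,-0.4,0,1],[0.3,-1.2,-0.4,0,1],[0.3,-1.2,-0.4,0,1]]}}

```text
t: 15.3
ee_pos: [497.9, -50.4, 50.9]
orientation: [2.128, 0.196, -2.096]
ft_force: [-0.4, -3.4, 7.1]
width: 15.6
```

```bash
python3 st.py
```

```text
t 15.3 tcp [497.9  -50.44  50.87] tipz 15.97 pin r 56.75 cw angle 0.625 Frad 1.55 Fcw -3.09 Fz 7.05 M [-0.67  0.24  0.02] w 15.59 tilt [ 0.0164 -0.0113 -0.9998]
```

Lateral load is passing over to the lock hole. I'll ease it a little more.

Request:
{"api": "move_arm", "payload": {"rows": [[0.2,-0.6,-0.4,0,1],[0.2,-0.6,-0.4,0,1]]}}

```text
t: 15.55
ee_pos: [497.9, -50.6, 50.9]
orientation: [2.128, 0.197, -2.096]
ft_force: [-0.7, -0.2, 7.2]
width: 15.5
```

```bash
python3 st.py
```

```text
t 15.55 tcp [497.9  -50.64  50.85] tipz 15.95 pin r 56.82 cw angle 0.622 Frad 0.74 Fcw 0.08 Fz 7.19 M [0.04 0.2  0.1 ] w 15.48 tilt [ 0.0158 -0.0106 -0.9998]
```

Request:
{"api": "move_arm", "payload": {"rows": [[0,0,0,0,1],[0,0,0,0,0.5],[0,0,0,0,0.2],[0,0,0,0,0.1],[0,0,0,0,0.1],[0,0,0,0,0.1]]}}

```text
t: 16.3
ee_pos: [497.9, -50.6, 50.8]
orientation: [2.128, 0.197, -2.097]
ft_force: [-0.3, -0.9, 0.1]
width: 39.7
```

```bash
python3 st.py a12
```

```text
t 16.3 tcp [497.86 -50.6   50.8 ] tipz 15.9 pin r 56.85 cw angle 0.623 Frad 0.6 Fcw -0.77 Fz 0.1 M [0.01 0.02 0.02] w 39.71 tilt [ 0.0157 -0.0105 -0.9998]
```

View pics/a12.png

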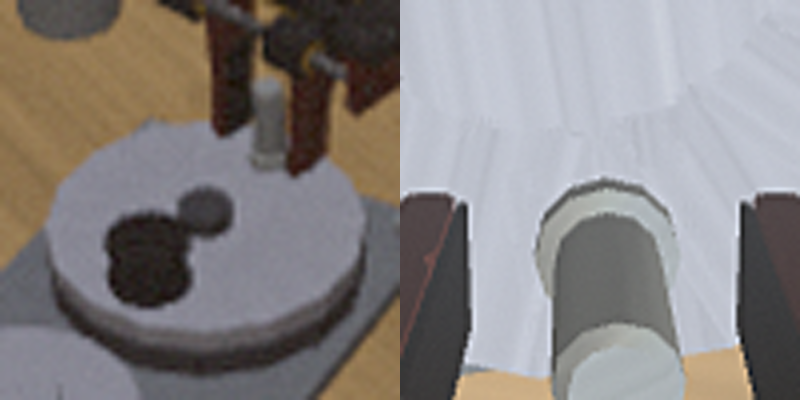

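The pin stands free with its collar on the wheel, and the wheel is still turned back. Retreating straight up to check.

Request:
{"api": "move_arm", "payload": {"rows": [[0,0,15,0,0.1],[0,0,40,0,0.1],[0,0,80,0,0.1],[0,0,120,0,0.1],[0,0,150,0,0.1],[0,0,150,0,0.1]]}}

```text
t: 17.15
ee_pos: [499.6, -50.8, 204.0]
orientation: [2.133, 0.195, -2.09]
ft_force: [0.5, -0.3, -0.7]
width: 39.7
```

Run:
```python
from h import *
import pickle
o=ctrl.get_obs(); im=get_image("wrist"); s=get_image("scene"); pickle.dump(o,open("o13.pkl","wb"))
print(o["t"],o["ee_pos"],o["ft_force"]); cv2.imwrite("pics/w13.png",im); cv2.imwrite("pics/s13.png",s)
a=cv2.resize(s[165:235,265:335],(400,400),interpolation=cv2.INTER_CUBIC)
b=cv2.resize(im[130:230,270:370],(400,400),interpolation=cv2.INTER_CUBIC)
cv2.imwrite("pics/st13.png",np.hstack([a,b]))
```

```text
17.15 [499.56528653 -50.8312572  204.04232904] [ 0.49826837 -0.29914336 -0.73314299]
```

View pics/w13.png

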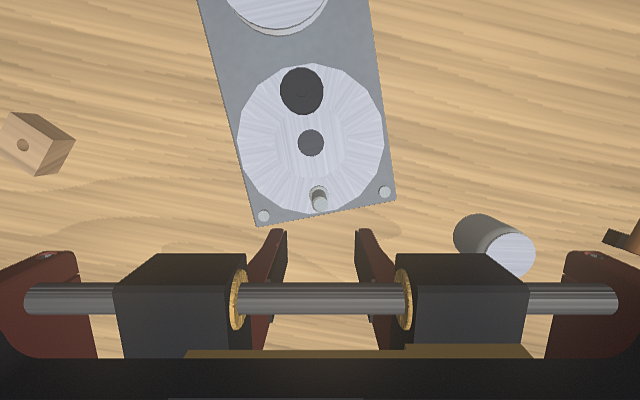

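View pics/st13.png

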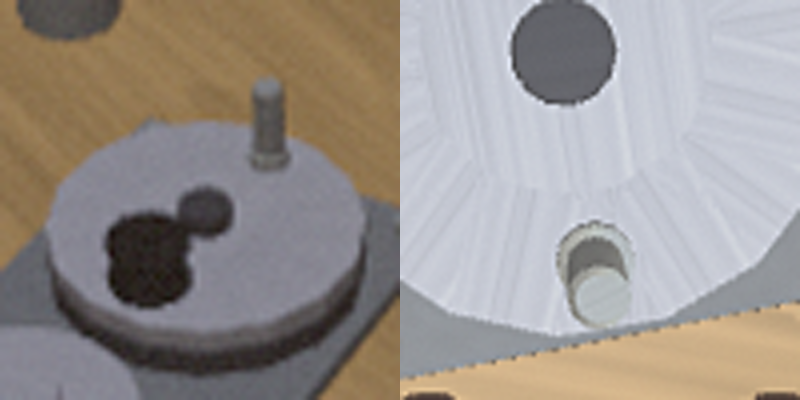

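The pin stands upright with its collar flat on the wheel. Checking the height from two views.

Run:
```python
from h import *
import pickle
o=pickle.load(open("o13.pkl","rb"))
w=(270+602/4-.4,130+293/4-.4); s=(265+267/5.714-.4,165+84/5.714-.4)
(o1,d1),(o2,d2)=ray("wrist",*w,o),ray("scene",*s)
q=np.linalg.lstsq(np.stack([d1,-d2],1),o2-o1,rcond=None)[0]; print(o1+d1*q[0],o2+d2*q[1])
print("collar top at z47",onplane("wrist",270+595/4-.4,130+258/4-.4,47,o),"top z89",onplane("wrist",*w,89,o),"hub",onplane("wrist",310.6,142.5,54,o))
```

```text
[ 511.81028024 -164.11958333   47.11019593] [ 455.76304236 -107.52135779   33.22693042]
collar top at z47 [ 521.03172848 -159.52155931   47.        ] top z89 [ 518.35590066 -147.3623227    89.        ] hub [552.67611736 -31.75481068  54.        ]
```

Run:
```python
from h import *
import pickle
o=pickle.load(open("o13.pkl","rb"))
w=(270+202/4-.4,130+296/4-.4); s=(265+267/5.714-.4,165+84/5.714-.4)
(o1,d1),(o2,d2)=ray("wrist",*w,o),ray("scene",*s)
q=np.linalg.lstsq(np.stack([d1,-d2],1),o2-o1,rcond=None)[0]; print(o1+d1*q[0],o2+d2*q[1])
c=onplane("wrist",270+195/4-.4,130+258/4-.4,47,o)
print("collar top at z47",c,"top z89",onplane("wrist",*w,89,o)); d=c[:2]-[552.3,-31.3]; print(np.linalg.norm(d),np.arctan2(-47.4,-32.5)-np.arctan2(d[1],d[0]))
im=cv2.imread("pics/w13.png"); cv2.imwrite("pics/w13z.png",cv2.resize(im[175:220,290:350],None,fx=12,fy=12,interpolation=cv2.INTER_CUBIC))
```

```text
[498.47449849 -52.31254163  88.01373269] [498.12770527 -52.11374342  88.08076253]
collar top at z47 [499.35688589 -50.68683664  47.        ] top z89 [498.69822457 -52.25480795  89.        ]
56.38104971306717 0.6187457202803621
```

View pics/w13z.png

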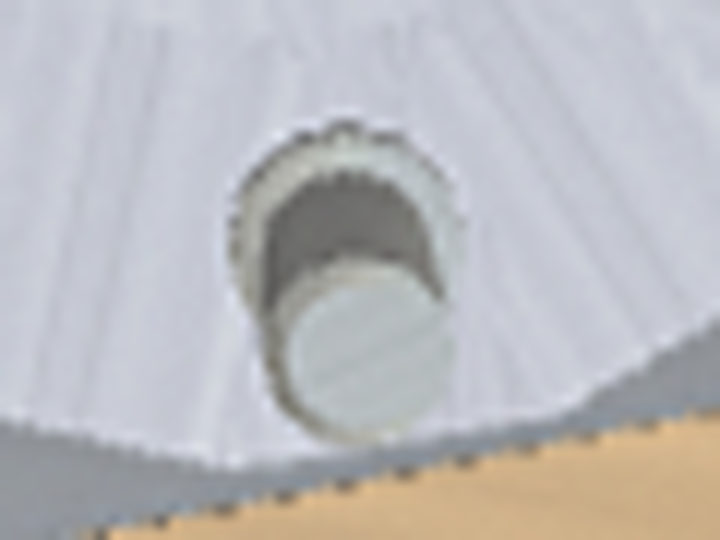

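Run:
```python
from h import *
t=get_image("top"); s=get_image("scene"); cv2.imwrite("pics/t14.png",t); cv2.imwrite("pics/s14.png",s)
s0=cv2.imread("pics/scene0.png")
d=cv2.absdiff(s,s0).max(2)
for n,(a,b,c,e) in {"tin":(260,140,290,172),"file":(320,305,440,392),"mallet":(150,130,245,175)}.items(): print(n,(d[b:e,a:c]>50).sum())
print(ctrl.get_obs()["t"]); print(ctrl.close_job())
```

```text
tin 0
file 0
mallet 0
17.35
the job is handed in; nothing more can be done
None
```

The pin is fully home in the lock hole, and it alone holds the tension wheel turned back. I handed the job in at 17.4 s.

I took the pin from its holder and put it down through the wheel's hole. I used it to turn the wheel clockwise, with the tip pressing on the index plate at about 2–7 N. The pin began to sink near 0.65 rad, and I eased it down until the collar seated, which gave a brief peak of about 12.6 N. I then let the lock hole take the sideways load (0.1 N left on the gripper), opened the fingers and lifted clear.

**Last checks:**
- **Pin height:** two camera views put its top at about 88 mm. It should be 89 mm when home and about 101 mm when not.
- **Wheel angle:** the wheel stayed at about 0.62 rad with the robot clear.
- **Other objects:** comparing scene pictures from before and after showed no change at the tin, file or mallet.

**Small disagreements:**
- The pin's radius from the axis measured 56–57 mm instead of 58 mm, which is within the camera calibration error.
- The pin may lean by about 2° in its clearance.

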